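Refit the knock-box bumper and latch it

ROBOT

A 7-joint arm with a two-finger parallel gripper is mounted at the origin on the work surface. World frame = base frame: x ahead of the robot, y to its left, z up, the work surface at z = 0. Lengths are in m, angles in rad, forces in N, time in s.
With the tool pointing down it reaches from about 0.425 to 0.925 m from the base axis. Payload 6.8 kg.
Tool frame: the origin (TCP) lies at the very end of the fingers, on their centre line; the grasp point (between the pads) lies 19 mm behind it; z points along the fingers, y is the line along which they close (so a half turn about z gives the same grasp; the last joint's range is limited). The gripper opens to 85 mm and grips with 20 to 120 N. Pads are 22 mm wide; open, the fingers measure 114 mm over their backs; the gripper's body (76 mm by 85 mm) begins 54 mm behind the grasp point. The pads swing forward as they close: fully open they stand 13 mm farther back than shut.
Start: joints at [-0.108, 0.477, 0.022, 1.555, -0.011, 1.109, -0.083], TCP at [0.675, 0, 0.231] pointing down, gripper open.
Joint ranges: [-2.96, 2.96], [-0.34, 2.1], [-1.41, 1.46], [0.24, 2.44], [-1.37, 4.51], [0.17, 1.92], [-2.96, 2.96]. Speed limits (rad/s): [2.39, 2.39, 3.14, 3.14, 3.14, 3.14, 3.14].

INTERFACE

Orientations are given as a rotation vector (axis times angle).
In Python, from bench import r gives the robot as it stands.
- The arm moves only by the shell command python3 -m jog 'ROWS' [FORCE]. ROWS is JSON, a list of rows, each an object of numbers: "fingers": the finger opening in m, from 0 to 0.0854; "x", "y", "z": the shift along the tool's x, y, z in m; "rx", "ry", "rz": the turn, a rotation vector about the tool's x, y, z in degrees. In form: [{"fingers": .., "x": .., "y": .., "z": .., "rx": .., "ry": .., "rz": ..}, ...]. A call has 1 to 8 rows; each row shifts and turns the commanded pose from where the row before left it, along the tool's axes as they then stand; what a row does not reach is not made up. A row lasts 1/8 s, in which the tool goes at most 62.5 mm and 10.7 degrees, less where a joint would pass 70% of its speed; a pose out of reach is approached as far as the arm can. A call is refused whole if a number of a shift passes 0.0625 or a number of a turn 10.7, either way. A call with a gripper value outside its range is refused whole. The fingers move at their own pace and stop on an object; FORCE is the grip in N (left out, the last holds). Time passes only in rows, so rows that do not move let the fingers close. It gives the time, the measured TCP pose, the force, the opening and the grip force at its end, in the units of the state.
- r.get_obs(): the state, without advancing time (a new reading comes with each control period).
- r.grab_frame(name): name is "scene" or "side" or "wrist"; returns (picture, depth): 384x512x3 uint8, red, green, blue; 384x512 float32, m along the optical axis (not along the pixel's ray), 0 where there is no reading.
- r.get_calibration(name): a dict with "mtx" (3x3 intrinsics, pixels), "dist" ([k1, k2, p1, p2, k3] as OpenCV has them; the pictures are not rectified), "extrinsics" (4x4, takes a point from camera to world coordinates). Camera axes: x right, y down, z forward; pixel columns grow to the right and rows downward; lengths in m; the calibration is good to about 2 mm. A picture is of the moment at which its call begins: read the wrist's pose just before it. get_calibration takes no time and is no camera call; for the wrist camera it gives the pose at the moment of the call.
- r.hand_in(): hands the job in; it is judged then, once.
Trained networks look in the newest picture that a camera, given by its name, has taken for a name from the list of things; names that differ only in an ending like _2 or _b are one class to them, and where a whole thing is asked for, a point or a joint stands for the part that bears it (a point fixed in the world has none). Each returns a list of dicts, best first, with "score" (0 to 1); they miss things now and then, are a little off and sometimes report something else, mostly with a low value. They report only what shows in the picture. A call takes as long as a camera call. They do not tell look-alikes from the thing itself.
- r.search_frame(target, camera): "xyz" ([x, y, z] in m, in world coordinates, good to about 4 mm: the middle of the surface that is visible of it).
- r.landmark_of(target, camera): "xyz" ([x, y, z] in m, in world coordinates, good to about 4 mm: a listed point, or the origin of a listed thing).
The state is a dict: "clock": time; "joints": joint angles; "qvel": joint speeds; "tau": joint torques, N m; "tcp_pos": TCP position; "orientation": TCP orientation; "contact_force": force on the tool from outside, world axes, zero at the start; "moment": the same for the moment, N m; "grip_width": finger opening in m; "gripper_force": force on a finger pad.
Only numpy, scipy, OpenCV 4.12 (cv2) and the standard library are available. Lean on these libraries where they do the work, as an engineer would, in place of code of your own. Each camera call takes 0.05 s, during which the arm holds its last target. There are 200 camera calls.

TASK

Refit the bumper of the coffee knock box: pick up the black saddle-shaped bumper from the counter and lower it gently over the knock box's bar, so that it straddles the bar fully home between the two collars. Then turn the latch knob on the box's rim clockwise until it clicks past its detent and its steel tongue lies over the end of the bumper. Let go of everything, and leave the tamper and the mug that stand nearby where they are.

Things in the scene. Friction and masses are not known exactly. Their poses are not given: they have to be found in the camera images.
- bumper: black hard-rubber bumper, rigid, an upside-down U standing open side down: 44 mm wide along its x, 120 mm long along its y, 55 mm tall. Crown 10 mm thick; two side walls, 6 mm thick and 45 mm deep, leave a 32 mm wide channel right through along y. About 0.2 kg. Origin: centre of its underside (level with the walls' lower edges). Either way round fits.
- bumper_seat (a point): centre of the bumper's channel ceiling, 45 mm above the bumper's origin; it rests on top of the bar when home. Axes as the bumper's.
- knockbox: open steel knock box, fixed: 180 mm along its x, 200 mm along its y, 100 mm high, walls 4 mm, origin at the centre of its underside. A round steel bar, 20 mm thick, crosses it along y at x = 0, its axis 100 mm up (level with the rim). Outside the +y wall a bracket (to y = 175 mm, 98 mm high) carries the latch at y = 118 mm.
- bar_mid (a point): top of the bar at its middle, 110 mm above the knock box's origin; axes as the knock box's (y along the bar). Two collars of 34 mm diameter and 7 mm width on the bar leave 144 mm between them (inner faces 72 mm to either side of this point).
- latch_grip (a point): on the vertical axis of the latch knob at grip height, 158 mm above the counter. The black grip wing is 44 mm long along this point's x, 14 mm thick along y, and reaches from 26 mm below this point to 10 mm above. Under it a 54 mm disc and a steel tongue, 18 mm wide (both 126 to 132 mm above the counter); the tongue runs from the axis along +x and turns with the knob.
- tongue_tip (a point): end of the latch's tongue, 76 mm from the knob's axis, 129 mm above the counter.
- latch (a joint): latch knob angle, rad, growing clockwise seen from above. 0: open, tongue aside. The sprung detent resists until half way (0.6 rad; about 0.15 N m), then snaps it on to its stop at 1.2: latched, tongue pointing along the bar to the box's middle, over the bumper's end with 6 mm of air.
- tamper: steel coffee tamper, 58 mm wide, 90 mm tall, standing near the knock box. Origin: centre of its underside.
- cup: white mug, 74 mm wide (handle extra), 60 mm tall, standing near the bumper. Origin: centre of its underside.
Things that resemble listed ones, but are neither listed nor needed, are in the scene too. What is shaped like the bumper but orange is not meant.

How it is judged:
On the way, in this order (a step that is already met when the one before it is completed fails the run):
1. the bumper straddles the bar, fully home between the collars (x of bumper_seat in the frame of bar_mid between -0.011 and 0.011 m and y of bumper_seat in the frame of bar_mid between -0.016 and 0.016 m and z of bumper_seat in the frame of bar_mid between -0.005 and 0.004 m and angle between bumper's own z axis and vertical below 0.25 rad and angle between the y axis of bumper and the y axis of knockbox, either way round below 0.2 rad), for 0.2 s.
2. with the bumper home, the latch knob is turned clockwise past its detent to the latched position (all of step 1 and value of joint latch above 1.05 rad), for 0.2 s.
At the end, for the whole second after the job is handed in: The bumper is at rest over the bar: its seat within 4 mm above (5 below) the bar's top, 11 mm sideways and 16 mm lengthwise of bar_mid, tilted under 0.25 rad, along the bar within 0.2 rad, either way round. The latch reads over 1.05 rad (all of step 2 and linear speed of bumper below 0.03 m/s); the robot touches nothing.
It fails at once if the bumper is dropped or slammed onto the bar (faster than 0.6 m/s within 60 mm of its place) (distance between bumper_seat and bar_mid below 0.06 m and linear speed of bumper above 0.6 m/s).
It fails at once if the tamper or the mug is moved by more than 40 mm or tipped over (distance of any of tamper, cup from where it was at the start of the episode above 0.04 m or angle between any of tamper, cup's own z axis and vertical above 0.6 rad).
It also fails if it takes over 53 s, if anything falls off the work surface, if the arm or the gripper's body presses on something with over 40 N, if the wrist force passes 120 N, or if a joint passes its speed limit or range.

## Working session

There is one attempt and no reset: what is moved stays moved. The work goes in short steps, Python scripts to look and compute and a shell command to move; the robot and the scene stay as the last step left them, time stands still between calls to the robot, and variables do not carry over. Pictures are saved under pics/ and viewed, at most 10 in all, crops included, and the job is handed in when it is done.

```bash
mkdir -p pics; ls; cat > h.py <<'E'
import numpy as np, cv2
from bench import r
def snap(cam,fn=None):
    im,d=r.grab_frame(cam)
    if fn: cv2.imwrite('pics/'+fn,im[:,:,::-1])
    return im,d,r.get_calibration(cam)
def cloud(d,c):
    h,w=d.shape; u,v=np.meshgrid(np.arange(w),np.arange(h))
    p=cv2.undistortPoints(np.stack([u,v],-1).reshape(-1,1,2).astype(float),np.array(c['mtx']),np.array(c['dist'])).reshape(h,w,2)
    P=np.dstack([p*d[...,None],d]); T=np.array(c['extrinsics'])
    W=P@T[:3,:3].T+T[:3,3]; W[d<=0]=np.nan
    return W
def pix(X,c):
    T=np.linalg.inv(np.array(c['extrinsics']))
    return cv2.projectPoints(np.array([X],float),cv2.Rodrigues(T[:3,:3])[0],T[:3,3],np.array(c['mtx']),np.array(c['dist']))[0].ravel().round().astype(int).tolist()
E
python3 - <<'E'
from h import *
for cam in('scene','side'):
    im,d,c=snap(cam,cam+'0.png')
    print(cam)
    for t in('bumper','knockbox','bar_mid','latch_grip','tongue_tip','tamper','cup'):
        for q in r.landmark_of(t,cam)[:3]: print(t,np.round(q['xyz'],3),round(q['score'],2),pix(q['xyz'],c))
a=cv2.imread('pics/scene0.png');b=cv2.imread('pics/side0.png')
cv2.imwrite('pics/both.png',cv2.resize(np.vstack([a,b]),None,fx=.78,fy=.78))
print(r.get_obs())
E
```

```text
pics
scene
bumper [ 0.654 -0.397  0.003] 0.92 [130, 223]
bumper [ 0.426 -0.356 -0.003] 0.76 [176, 189]
bumper [ 0.558 -0.239  0.002] 0.55 [192, 215]
knockbox [0.519 0.24  0.004] 0.71 [353, 236]
bar_mid [0.519 0.238 0.111] 0.65 [356, 204]
latch_grip [0.489 0.355 0.159] 0.89 [404, 190]
tongue_tip [0.564 0.347 0.129] 0.7 [398, 214]
tongue_tip [0.491 0.355 0.161] 0.45 [404, 190]
tamper [0.521 0.07  0.003] 0.72 [294, 226]
cup [ 0.712 -0.243 -0.002] 0.74 [168, 246]
side
bumper [ 0.654 -0.398 -0.002] 0.84 [312, 152]
bumper [ 0.555 -0.235  0.   ] 0.67 [308, 188]
bumper [ 0.559 -0.235  0.046] 0.27 [308, 175]
knockbox [0.519 0.24  0.003] 0.8 [188, 306]
bar_mid [0.519 0.239 0.111] 0.67 [181, 274]
latch_grip [0.494 0.356 0.158] 0.78 [128, 312]
tongue_tip [0.568 0.342 0.132] 0.76 [115, 289]
tamper [ 0.52   0.068 -0.001] 0.9 [245, 257]
cup [ 0.722 -0.243  0.002] 0.73 [266, 164]
{'clock': 0.8, 'joints': array([-0.10812121,  0.47697845,  0.02240243,  1.55540883, -0.01150656,
        1.10926553, -0.08311253]), 'qvel': array([ 0.00077187,  0.0004806 , -0.00092816,  0.00248898, -0.00012467,
       -0.00129238, -0.00058895]), 'tau': array([-1.36143914e-03, -5.96261537e+01,  1.60564385e+00, -2.81529880e+01,
        1.24305676e-02,  1.40802353e-03,  2.38970392e-05]), 'tcp_pos': array([6.75024088e-01, 2.20569454e-05, 2.31318681e-01]), 'orientation': array([2.22143984e+00, 2.22140076e+00, 1.01155252e-04]), 'contact_force': array([-0.44499737, -0.24264716, -0.18527377]), 'moment': array([ 0.01138153,  0.01680956, -0.00086549]), 'gripper_force': 0.0, 'grip_width': 0.08570151864791602}
```

View pics/both.png

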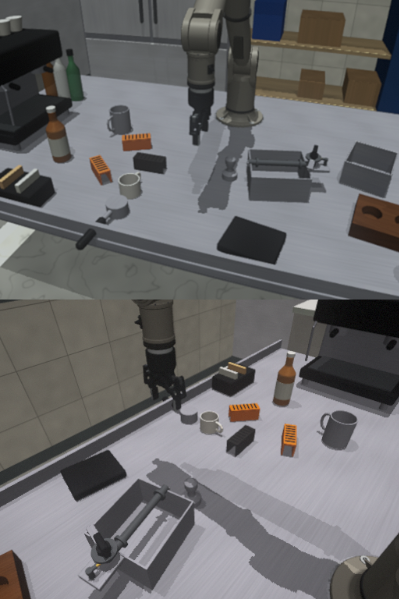

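```bash
python3 - <<'E'
from h import *
im,d,c=snap('scene')
crop=im[150:290,90:250,::-1]
cv2.imwrite('pics/crop1.png',cv2.resize(crop,None,fx=4,fy=4,interpolation=cv2.INTER_CUBIC))
S=[]
for cam in('scene','side'):
    im,d,c=snap(cam); W=cloud(d,c)
    S.append(np.hstack([W.reshape(-1,3),im.reshape(-1,3)]))
S=np.vstack(S); S=S[~np.isnan(S[:,0])]
def rect(n,m):
    P=S[m]; 
    if len(P)<8: print(n,len(P)); return
    (cx,cy),(w,h),a=cv2.minAreaRect(P[:,:2].astype(np.float32)); print(n,len(P),round(cx,4),round(cy,4),round(w,4),round(h,4),round(a,1),'z',np.percentile(P[:,2],[5,50,95]).round(3),'rgb',P[:,3:].mean(0).round())
for n,(x,y) in dict(b1=(.654,-.397),b2=(.426,-.356),b3=(.558,-.239)).items():
    rect(n,(np.hypot(S[:,0]-x,S[:,1]-y)<.085)&(S[:,2]>.046)&(S[:,2]<.07))
rect('tamper',(np.hypot(S[:,0]-.52,S[:,1]-.07)<.05)&(S[:,2]>.02))
rect('cup',(np.hypot(S[:,0]-.717,S[:,1]+.243)<.07)&(S[:,2]>.02))
rect('bar',(np.hypot(S[:,0]-.519,S[:,1]-.239)<.06)&(S[:,2]>.1)&(S[:,2]<.13))
rect('rim',(np.hypot(S[:,0]-.519,S[:,1]-.239)<.15)&(S[:,2]>.095)&(S[:,2]<.104))
rect('wing',(np.hypot(S[:,0]-.491,S[:,1]-.355)<.05)&(S[:,2]>.14)&(S[:,2]<.18))
rect('tongue',(np.hypot(S[:,0]-.491,S[:,1]-.355)<.1)&(np.hypot(S[:,0]-.491,S[:,1]-.355)>.032)&(S[:,2]>.12)&(S[:,2]<.14))
E
```

```text
b1 743 0.6564 -0.3961 0.1251 0.051 49.0 z [0.048 0.054 0.057] rgb [153.  97.  53.]
b2 785 0.4308 -0.3547 0.0524 0.1238 26.5 z [0.048 0.054 0.057] rgb [159. 102.  57.]
b3 875 0.5597 -0.237 0.055 0.1246 1.6 z [0.048 0.054 0.056] rgb [53. 52. 54.]
tamper 815 0.5198 0.0637 0.059 0.0691 6.6 z [0.022 0.044 0.087] rgb [89. 89. 93.]
cup 1203 0.7197 -0.2416 0.1292 0.0764 23.8 z [0.022 0.043 0.059] rgb [116. 115. 111.]
bar 814 0.5239 0.2401 0.0289 0.1193 14.1 z [0.101 0.107 0.11 ] rgb [79. 81. 84.]
rim 2394 0.5178 0.26 0.1879 0.2581 13.1 z [0.096 0.098 0.102] rgb [106. 106. 111.]
wing 531 0.494 0.3539 0.0485 0.0279 14.9 z [0.142 0.165 0.169] rgb [46. 46. 48.]
tongue 386 0.5181 0.3624 0.0384 0.1129 56.4 z [0.123 0.13  0.133] rgb [127. 127. 133.]
```

View pics/crop1.png

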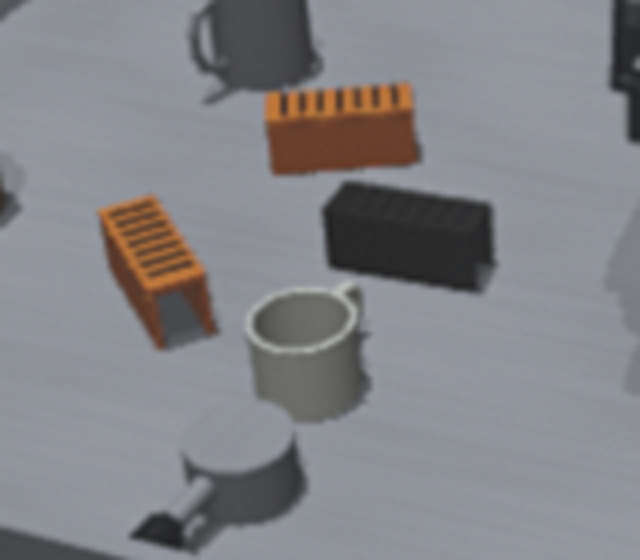

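Candidates in the scene picture: orange at (130,223), orange at (176,189) and black at (192,215). The crop confirms that only the black one at (192,215), a U shape open underneath, fits. The white mug is at (168,246), and the grey mug and the portafilter are not needed. The knock box is yawed about +14°, and the latch tongue points aside.

I'm moving above the black bumper for a closer measurement with the wrist camera.

```bash
python3 -m jog '[{"x":-0.047,"y":-0.023,"fingers":0.085},{"x":-0.047,"y":-0.023},{"x":-0.047,"y":-0.023},{"x":-0.047,"y":-0.023},{"x":-0.047,"y":-0.023},{},{}]' 60
python3 - <<'E'
from h import *
im,d,c=snap('wrist','w1.png'); W=cloud(d,c)
print(r.get_obs()['tcp_pos'],np.array(c['extrinsics']).round(3))
for t in('bumper','cup'):
    for q in r.landmark_of(t,'wrist')[:2]: print(t,np.round(q['xyz'],3),round(q['score'],2),pix(q['xyz'],c))
P=W.reshape(-1,3);C=im.reshape(-1,3).astype(int);ok=np.isfinite(P[:,0])&(np.hypot(P[:,0]-.56,P[:,1]+.237)<.085)&(P[:,2]>.05)&(P[:,2]<.062)
P=P[ok];print(len(P),cv2.minAreaRect(P[:,:2].astype(np.float32)),P.mean(0))
E
```

```text
[6.75014284e-01 2.66031519e-05 2.31309242e-01] [[ 1.    -0.001  0.001  0.674]
 [-0.001 -0.954 -0.299  0.076]
 [ 0.001  0.299 -0.954  0.375]
 [ 0.     0.     0.     1.   ]]
bumper [ 0.556 -0.239  0.001] 0.63 [175, 326]
bumper [ 0.425 -0.359  0.001] 0.58 [101, 383]
cup [ 0.719 -0.245  0.002] 0.77 [290, 329]
1156 ((0.5606045722961426, -0.21530911326408386), (0.037871140986680984, 0.0766502171754837), 3.0895724296569824) [ 0.56450373 -0.20741301  0.05560907]validation failed for argument at $[0]...
```

View pics/w1.png

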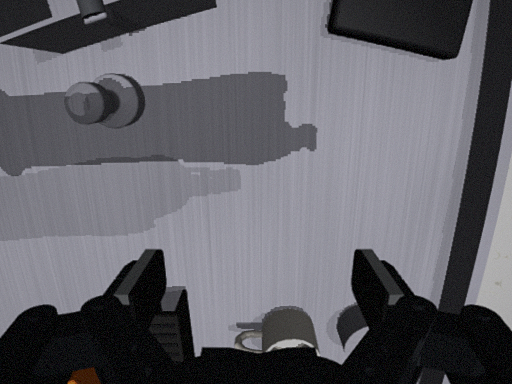

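The jog call was refused, so this picture was taken from the start pose. It shows the black bumper at (175,330), the mug at (290,330) and the tamper at (105,100). I'll resend with every row's keys filled in.

```bash
python3 -m jog '[{"fingers":0.085,"x":-0.047,"y":-0.023,"z":0,"rx":0,"ry":0,"rz":0},{"fingers":0.085,"x":-0.047,"y":-0.023,"z":0,"rx":0,"ry":0,"rz":0},{"fingers":0.085,"x":-0.037,"y":-0.023,"z":0,"rx":0,"ry":0,"rz":0},{"fingers":0.085,"x":-0.037,"y":-0.023,"z":0,"rx":0,"ry":0,"rz":0},{"fingers":0.085,"x":-0.037,"y":-0.023,"z":0,"rx":0,"ry":0,"rz":0},{"fingers":0.085,"x":0,"y":0,"z":0,"rx":0,"ry":0,"rz":0},{"fingers":0.085,"x":0,"y":0,"z":0,"rx":0,"ry":0,"rz":0}]' 60
python3 - <<'E'
from h import *
im,d,c=snap('wrist','w2.png'); W=cloud(d,c)
print(r.get_obs()['tcp_pos'],r.get_obs()['orientation'])
for t in('bumper','cup'):
    for q in r.landmark_of(t,'wrist')[:2]: print(t,np.round(q['xyz'],3),round(q['score'],2),pix(q['xyz'],c))
P=W.reshape(-1,3)
ok=np.isfinite(P[:,0])&(np.hypot(P[:,0]-.56,P[:,1]+.237)<.085)&(P[:,2]>.05)&(P[:,2]<.062)
P=P[ok];print(len(P),cv2.minAreaRect(P[:,:2].astype(np.float32)),P.mean(0))
E
```

```text
clock: 1.98
tcp_pos: [0.5604, -0.2044, 0.2315]
orientation: [2.221, 2.222, 0.001]
contact_force: [0.0, 0.7, 0.1]
grip_width: 0.0849
gripper_force: 0.0
[ 0.56076456 -0.20367622  0.23139123] [-2.21960120e+00 -2.22319151e+00 -1.45944388e-03]
bumper [ 0.427 -0.36  -0.001] 0.71 [158, 274]
bumper [ 0.554 -0.234  0.002] 0.57 [253, 184]
cup [ 0.715 -0.248 -0.   ] 0.83 [384, 194]
4612 ((0.5577998161315918, -0.23705486953258514), (0.04414491355419159, 0.1202114000916481), 1.6513118743896484) [ 0.55771816 -0.23315437  0.05571235]
```

The top-face fit is exact at 44×120 mm: centre (0.558, -0.237), yaw 1.65°. Next is the descent and grasp.

```bash
python3 -m jog '[{"fingers":0.085,"x":-0.033,"y":-0.003,"z":0,"rx":0,"ry":0,"rz":-1.65},{"fingers":0.085,"x":0,"y":0,"z":0.05,"rx":0,"ry":0,"rz":0},{"fingers":0.085,"x":0,"y":0,"z":0.05,"rx":0,"ry":0,"rz":0},{"fingers":0.085,"x":0,"y":0,"z":0.05,"rx":0,"ry":0,"rz":0},{"fingers":0.085,"x":0,"y":0,"z":0.04,"rx":0,"ry":0,"rz":0},{"fingers":0.085,"x":0,"y":0,"z":0.023,"rx":0,"ry":0,"rz":0},{"fingers":0.085,"x":0,"y":0,"z":0,"rx":0,"ry":0,"rz":0},{"fingers":0.085,"x":0,"y":0,"z":0,"rx":0,"ry":0,"rz":0}]'
python3 -m jog '[{"fingers":0.03,"x":0,"y":0,"z":0,"rx":0,"ry":0,"rz":0},{"fingers":0.03,"x":0,"y":0,"z":0,"rx":0,"ry":0,"rz":0},{"fingers":0.03,"x":0,"y":0,"z":0,"rx":0,"ry":0,"rz":0},{"fingers":0.03,"x":0,"y":0,"z":0,"rx":0,"ry":0,"rz":0},{"fingers":0.03,"x":0,"y":0,"z":0,"rx":0,"ry":0,"rz":0},{"fingers":0.03,"x":0,"y":0,"z":0,"rx":0,"ry":0,"rz":0}]' 60
```

```text
clock: 3.12
tcp_pos: [0.5581, -0.2377, 0.0192]
orientation: [2.187, 2.253, 0.001]
contact_force: [-0.1, 0.8, 0.2]
grip_width: 0.0847
gripper_force: 0.0
clock: 3.88
tcp_pos: [0.5577, -0.2382, 0.0193]
orientation: [2.188, 2.252, 0.001]
contact_force: [-0.7, 1.7, 6.8]
grip_width: 0.0432
gripper_force: 61.9
```

```bash
python3 -m jog '[{"fingers":0.03,"x":0,"y":0,"z":-0.02,"rx":0,"ry":0,"rz":0},{"fingers":0.03,"x":0,"y":0,"z":-0.05,"rx":0,"ry":0,"rz":0},{"fingers":0.03,"x":0,"y":0,"z":-0.06,"rx":0,"ry":0,"rz":0},{"fingers":0.03,"x":0,"y":0,"z":-0.06,"rx":0,"ry":0,"rz":0},{"fingers":0.03,"x":0,"y":0,"z":-0.06,"rx":0,"ry":0,"rz":0},{"fingers":0.03,"x":0.03,"y":-0.002,"z":0,"rx":0,"ry":0,"rz":0},{"fingers":0.03,"x":0.04,"y":-0.003,"z":0,"rx":0,"ry":0,"rz":0},{"fingers":0.03,"x":0.045,"y":-0.003,"z":0,"rx":0,"ry":0,"rz":0}]'
python3 -m jog '[{"fingers":0.03,"x":0.045,"y":-0.003,"z":0,"rx":0,"ry":0,"rz":0},{"fingers":0.03,"x":0.045,"y":-0.003,"z":0,"rx":0,"ry":0,"rz":0},{"fingers":0.03,"x":0.045,"y":-0.003,"z":0,"rx":0,"ry":0,"rz":0},{"fingers":0.03,"x":0.045,"y":-0.003,"z":0,"rx":0,"ry":0,"rz":0},{"fingers":0.03,"x":0.045,"y":-0.003,"z":0,"rx":0,"ry":0,"rz":0},{"fingers":0.03,"x":0.045,"y":-0.003,"z":0,"rx":0,"ry":0,"rz":-6},{"fingers":0.03,"x":0.03,"y":0,"z":0,"rx":0,"ry":0,"rz":-6},{"fingers":0.03,"x":0,"y":0,"z":0,"rx":0,"ry":0,"rz":0}]'
python3 - <<'E'
from h import *
print(r.get_obs()['tcp_pos'],r.get_obs()['grip_width'])
im,d,c=snap('wrist','w3.png'); W=cloud(d,c)
for t in('knockbox','bar_mid','latch_grip','tongue_tip','bumper'):
    for q in r.landmark_of(t,'wrist')[:2]: print(t,np.round(q['xyz'],3),round(q['score'],2),pix(q['xyz'],c))
np.save('w3.npy',W)
E
```

```text
clock: 4.88
tcp_pos: [0.5448, -0.1227, 0.2693]
orientation: [2.191, 2.251, 0.0]
contact_force: [0.5, 0.2, -2.5]
grip_width: 0.0435
gripper_force: 61.9
clock: 5.88
tcp_pos: [0.5147, 0.1786, 0.269]
orientation: [-1.935, -2.474, -0.001]
contact_force: [0.2, -0.6, -1.8]
grip_width: 0.0434
gripper_force: 61.8
[0.51469521 0.17864881 0.26900071] 0.043373182471579314
knockbox [0.52  0.237 0.001] 0.87 [274, 106]
bar_mid [0.52  0.239 0.107] 0.9 [280, 109]
tongue_tip [0.57  0.347 0.127] 0.48 [375, -4]
bumper [0.511 0.178 0.25 ] 0.85 [252, 231]
```

View pics/w3.png

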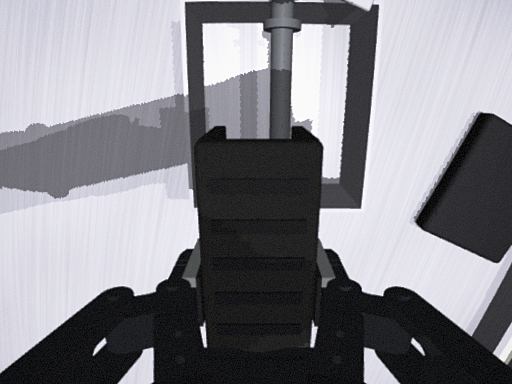

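The picture shows the held bumper at (260,240), the bar at (282,80) with its +y collar at (282,27), and the box rim. Next I'll fit the bar line, the collar and the held bumper.

```bash
python3 - <<'E'
from h import *
W=np.load('w3.npy');P=W.reshape(-1,3);P=P[np.isfinite(P[:,0])]
c0=np.array([.52,.239]);a=np.radians(13.5)
for _ in range(4):
    ex=np.array([np.cos(a),np.sin(a)]);ey=np.array([-ex[1],ex[0]])
    Q=np.c_[(P[:,:2]-c0)@ex,(P[:,:2]-c0)@ey,P[:,2]]
    B=Q[(abs(Q[:,0])<.014)&(Q[:,1]>-.03)&(Q[:,1]<.068)&(Q[:,2]>.1)&(Q[:,2]<.116)]
    # fit circle axis line: top surface z = zt - (x-x0)^2/2R -> x0(y)=p+q*y via LSQ
    from scipy.optimize import least_squares
    f=lambda p:np.hypot(B[:,0]-p[0]-p[1]*B[:,1],B[:,2]-p[2])-.01
    s=least_squares(f,[0,0,.1],loss='soft_l1',f_scale=.001).x
    a-=np.arctan(s[1]); c0=c0+ex*s[0]
print('bar yaw',np.degrees(a),'axis z',s[2],len(B),'c0',c0)
C=Q[(abs(Q[:,0])<.012)&(Q[:,2]>.112)&(Q[:,2]<.122)&(Q[:,1]<.12)]
print('collar y',np.percentile(C[:,1],[1,5,50,95,99]).round(4),len(C), 'expect 72..79')
R=Q[(Q[:,2]>.096)&(Q[:,2]<.104)&(abs(Q[:,0])<.12)&(abs(Q[:,1])<.13)]
for n,k in(('x',0),('y',1)): print('rim',n,np.percentile(R[:,k],[0.5,2,98,99.5]).round(4))
w=R[(R[:,0]>.03)&(R[:,0]<.08)]
print('walls y (x30..80)',np.percentile(w[w[:,1]<0][:,1],[2,50,98]).round(4),np.percentile(w[w[:,1]>0][:,1],[2,50,98]).round(4))
w=R[(abs(R[:,1])<.08)&(abs(R[:,0])>.05)]
for sg in(-1,1):
    v=w[w[:,0]*sg>0][:,0]; print('walls x',np.percentile(v,[2,50,98]).round(4),len(v))
T=P[(abs(P[:,2]-.306)<.006)&(abs(P[:,0]-.515)<.09)&(abs(P[:,1]-.179)<.09)]
print('bumper top',cv2.minAreaRect(T[:,:2].astype(np.float32)),np.median(T[:,2]))
print(r.get_obs()['tcp_pos'],cv2.Rodrigues(r.get_obs()['orientation'])[0].round(4))
E
```

```text
bar yaw 13.488936847095745 axis z 0.10033006138579317 2279 c0 [0.52059075 0.23914183]
collar y [0.0339 0.0698 0.0729 0.0763 0.0767] 267 expect 72..79
rim x [-0.0904 -0.0901  0.0896  0.0901]
rim y [-0.1016 -0.1006  0.0949  0.0959]
walls y (x30..80) [-0.1018 -0.0995 -0.0979] [0.0931 0.094  0.0955]
walls x [-0.0903 -0.0878 -0.0858] 894
walls x [0.0852 0.0871 0.09  ] 977
bumper top ((0.510999321937561, 0.1918638050556183), (0.07047004997730255, 0.08898557722568512), 13.49339485168457) 0.30534871682657744
[0.51616954 0.17438166 0.2684629 ] [[-2.334e-01  9.724e-01  1.000e-04]
 [ 9.724e-01  2.334e-01 -5.000e-04]
 [-5.000e-04  0.000e+00 -1.000e+00]]
```

The arm was still settling during that picture, so I'll measure again now that it is at rest.

```bash
sed -i 's/    im,d=r.grab_frame(cam)/    c=r.get_calibration(cam); im,d=r.grab_frame(cam)/; s/return im,d,r.get_calibration(cam)/return im,d,c/' h.py
cat > fit.py <<'E'
from h import *
from scipy.optimize import least_squares
o=r.get_obs(); im,d,c=snap('wrist'); W=cloud(d,c)
P=W.reshape(-1,3);P=P[np.isfinite(P[:,0])]
c0=np.array([.52,.239]);a=np.radians(13.5)
for _ in range(4):
    ex=np.array([np.cos(a),np.sin(a)]);ey=np.array([-ex[1],ex[0]])
    Q=np.c_[(P[:,:2]-c0)@ex,(P[:,:2]-c0)@ey,P[:,2]]
    B=Q[(abs(Q[:,0])<.014)&(Q[:,1]>-.03)&(Q[:,1]<.066)&(Q[:,2]>.1)&(Q[:,2]<.116)]
    f=lambda p:np.hypot(B[:,0]-p[0]-p[1]*B[:,1],B[:,2]-p[2])-.01
    s=least_squares(f,[0,0,.1],loss='soft_l1',f_scale=.001).x
    a-=np.arctan(s[1]); c0=c0+ex*s[0]
print('bar yaw',np.degrees(a),'axis z',s[2],len(B),'c0',c0)
C=Q[(abs(Q[:,0])<.012)&(Q[:,2]>.1145)&(Q[:,2]<.122)&(Q[:,1]<.12)&(Q[:,1]>.05)]
print('collar y',np.percentile(C[:,1],[1,5,50,95,99]).round(4),len(C))
R=Q[(Q[:,2]>.096)&(Q[:,2]<.104)&(abs(Q[:,0])<.12)&(abs(Q[:,1])<.13)]
print('rim x',np.percentile(R[:,0],[1,99]).round(4))
w=R[(R[:,0]>.03)&(R[:,0]<.08)]
print('walls y',np.percentile(w[w[:,1]<0][:,1],[2,50,98]).round(4),np.percentile(w[w[:,1]>0][:,1],[2,50,98]).round(4))
t=o['tcp_pos']; zt=t[2]+.036
D=np.c_[(P[:,:2]-t[:2])@ex,(P[:,:2]-t[:2])@ey,P[:,2]-t[2]]
D=D[(abs(D[:,2]-.037)<.004)&(abs(D[:,0])<.026)&(abs(D[:,1])<.075)]
D=D[D[:,1]>.015]
print('bumper top x edges',np.percentile(D[:,0],[1,99]).round(4),'y end',np.percentile(D[:,1],[98,99.7]).round(4),'z rel tcp',np.median(D[:,2]),len(D))
print('tcp in box frame',((t[:2]-c0)@ex).round(4),((t[:2]-c0)@ey).round(4),t, np.degrees(np.arctan2(*(cv2.Rodrigues(o['orientation'])[0][[1,0],1]))))
E
python3 fit.py
```

```text
bar yaw 13.703419892280802 axis z 0.10053400877267095 2318 c0 [0.52033809 0.23908117]
collar y [0.0719 0.0721 0.0754 0.0785 0.079 ] 211
rim x [-0.0903  0.0898]Traceback (most recent call last):
  File "fit.py", line 19, in <module>
    print('walls y',np.percentile(w[w[:,1]<0][:,1],[2,50,98]).round(4),np.percentile(w[w[:,1]>0][:,1],[2,50,98]).round(4))
                                                                       ~~~~~~~~~~~~~^^^^^^^^^^^^^^^^^^^^^^^^^^^^
    return _quantile_unchecked(
        a, q, axis, out, overwrite_input, method, keepdims, weights)
    return _ureduce(a,
                    func=_quantile_ureduce_func,
    ...<5 lines>...
                    overwrite_input=overwrite_input,
                    method=method)
    r = func(a, **kwargs)
    result = _quantile(arr,
                       quantiles=q,
    ...<2 lines>...
                       out=out,
                       weights=wgt)
    slices_having_nans = np.isnan(arr[-1, ...])
                                  ~~~^^^^^^^^^
IndexError: index -1 is out of bounds for axis 0 with size 0
```

```bash
sed -i '/walls y/d' fit.py; python3 fit.py | tail -4
```

```text
collar y [0.0718 0.0721 0.0753 0.0788 0.079 ] 216
rim x [-0.0904  0.0899]
bumper top x edges [-0.0217  0.0209] y end [0.0598 0.0603] z rel tcp 0.03642854088023456 15307
tcp in box frame -0.0194 -0.0616 [0.51614676 0.1746455  0.26841831] 13.524186509181591
```

```bash
python3 -m jog '[{"fingers":0.03,"x":0.031,"y":0.01,"z":0,"rx":0,"ry":0,"rz":-0.2},{"fingers":0.03,"x":0.0305,"y":0.0098,"z":0,"rx":0,"ry":0,"rz":0},{"fingers":0.03,"x":0,"y":0,"z":0.03,"rx":0,"ry":0,"rz":0},{"fingers":0.03,"x":0,"y":0,"z":0.04,"rx":0,"ry":0,"rz":0},{"fingers":0.03,"x":0,"y":0,"z":0.04,"rx":0,"ry":0,"rz":0},{"fingers":0.03,"x":0,"y":0,"z":0.02,"rx":0,"ry":0,"rz":0},{"fingers":0.03,"x":0,"y":0,"z":0,"rx":0,"ry":0,"rz":0},{"fingers":0.03,"x":0,"y":0,"z":0,"rx":0,"ry":0,"rz":0}]'
python3 - <<'E'
from h import *
o=r.get_obs();t=o['tcp_pos'];a=np.radians(13.7);ex=np.array([np.cos(a),np.sin(a)]);ey=np.array([-ex[1],ex[0]]);v=t[:2]-[.5203,.2391]
print(t,v@ex,v@ey)
E
```

```text
clock: 7.28
tcp_pos: [0.5214, 0.2405, 0.1394]
orientation: [1.938, 2.472, 0.002]
contact_force: [0.8, 0.0, -2.9]
grip_width: 0.0435
gripper_force: 61.7
[0.52137277 0.24046923 0.13936447] 0.0013665371374432325 0.0010762032278016332
```

```bash
python3 -m jog '[{"fingers":0.03,"x":-0.001,"y":-0.001,"z":0.015,"rx":0,"ry":0,"rz":0},{"fingers":0.03,"x":0,"y":0,"z":0.015,"rx":0,"ry":0,"rz":0},{"fingers":0.03,"x":0,"y":0,"z":0.01,"rx":0,"ry":0,"rz":0},{"fingers":0.03,"x":0,"y":0,"z":0.007,"rx":0,"ry":0,"rz":0},{"fingers":0.03,"x":0,"y":0,"z":0.004,"rx":0,"ry":0,"rz":0},{"fingers":0.03,"x":0,"y":0,"z":0.002,"rx":0,"ry":0,"rz":0},{"fingers":0.03,"x":0,"y":0,"z":0.001,"rx":0,"ry":0,"rz":0},{"fingers":0.03,"x":0,"y":0,"z":0,"rx":0,"ry":0,"rz":0}]'
```

```text
clock: 8.28
tcp_pos: [0.52, 0.2391, 0.0845]
orientation: [1.937, 2.473, 0.001]
contact_force: [-0.7, -0.2, -2.5]
grip_width: 0.0433
gripper_force: 61.7
```

```bash
python3 -m jog '[{"fingers":0.03,"x":0,"y":0,"z":0.001,"rx":0,"ry":0,"rz":0},{"fingers":0.03,"x":0,"y":0,"z":0.001,"rx":0,"ry":0,"rz":0},{"fingers":0.03,"x":0,"y":0,"z":0,"rx":0,"ry":0,"rz":0}]'
```

```text
clock: 8.65
tcp_pos: [0.5201, 0.2392, 0.0843]
orientation: [1.937, 2.472, 0.001]
contact_force: [-4.7, -3.7, 14.7]
grip_width: 0.0433
gripper_force: 63.8
```

The bumper has touched down on the bar (14.7 N up). I'll release and rise.

```bash
python3 -m jog '[{"fingers":0.05,"x":0,"y":0,"z":0,"rx":0,"ry":0,"rz":0},{"fingers":0.07,"x":0,"y":0,"z":0,"rx":0,"ry":0,"rz":0},{"fingers":0.07,"x":0,"y":0,"z":0,"rx":0,"ry":0,"rz":0},{"fingers":0.07,"x":0,"y":0,"z":-0.02,"rx":0,"ry":0,"rz":0},{"fingers":0.07,"x":0,"y":0,"z":-0.05,"rx":0,"ry":0,"rz":0},{"fingers":0.07,"x":0,"y":0,"z":-0.05,"rx":0,"ry":0,"rz":0},{"fingers":0.07,"x":0,"y":0,"z":-0.05,"rx":0,"ry":0,"rz":0},{"fingers":0.07,"x":0,"y":0,"z":0,"rx":0,"ry":0,"rz":0}]'
python3 -m jog '[{"fingers":0.07,"x":0,"y":0,"z":0,"rx":0,"ry":0,"rz":0},{"fingers":0.07,"x":0,"y":0,"z":0,"rx":0,"ry":0,"rz":0}]'
python3 - <<'E'
from h import *
o=r.get_obs(); im,d,c=snap('wrist','w4.png'); W=cloud(d,c);np.save('w4.npy',W);print(o['tcp_pos'])
for t in('bumper_seat','latch_grip','tongue_tip'):
    for q in r.landmark_of(t,'wrist')[:2]: print(t,np.round(q['xyz'],3),round(q['score'],2),pix(q['xyz'],c))
P=W.reshape(-1,3);P=P[np.isfinite(P[:,0])]
T=P[(np.hypot(P[:,0]-.52,P[:,1]-.239)<.075)&(P[:,2]>.113)&(P[:,2]<.127)]
print(cv2.minAreaRect(T[:,:2].astype(np.float32)),np.percentile(T[:,2],[5,50,95]))
L=np.array([.5203,.2391])+.118*np.array([-np.sin(np.radians(13.7)),np.cos(np.radians(13.7))]);print('latch',L)
h=np.hypot(P[:,0]-L[0],P[:,1]-L[1])
K=P[(h<.04)&(P[:,2]>.160)&(P[:,2]<.175)];print('wing',len(K)); 
if len(K)>5: print(cv2.minAreaRect(K[:,:2].astype(np.float32)),np.median(K[:,2]))
E
```

```text
clock: 9.65
tcp_pos: [0.5221, 0.2404, 0.2568]
orientation: [1.936, 2.47, 0.012]
contact_force: [0.7, 0.4, -0.7]
grip_width: 0.0701
gripper_force: 0.0
clock: 9.9
tcp_pos: [0.519, 0.2385, 0.2506]
orientation: [-1.937, -2.472, 0.004]
contact_force: [-0.3, -0.5, 0.3]
grip_width: 0.0699
gripper_force: 0.0
[0.51901465 0.2385403  0.25060007]
bumper_seat [0.519 0.237 0.114] 0.59 [258, 181]
latch_grip [0.492 0.357 0.16 ] 0.89 [263, 21]
tongue_tip [0.571 0.346 0.129] 0.97 [357, 72]
((0.5198349356651306, 0.23871251940727234), (0.04424403980374336, 0.14935097098350525), 13.745903015136719) [0.11898822 0.12077798 0.12233877]
latch [0.4923531 0.3537428]
wing 1590
((0.4921939969062805, 0.3540551960468292), (0.014572995714843273, 0.04412805661559105), 82.07173919677734) 0.16815911183954252
```

View pics/w4.png

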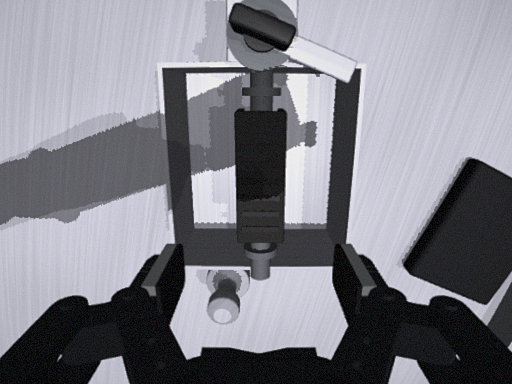

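The bumper is home: centre (0.520, 0.239), top at 0.121, yaw 13.7°. The picture shows it at (260,175) between the collars, the wing at (262,25) and the tongue at (330,60). The wing's long axis lies at -7.9°, so I'll move over the knob, turn the tool by -68.4° about its z and measure again.

```bash
python3 -m jog '[{"fingers":0.05,"x":0.059,"y":0.001,"z":0,"rx":0,"ry":0,"rz":0},{"fingers":0.05,"x":0.059,"y":0,"z":0,"rx":0,"ry":0,"rz":0},{"fingers":0.05,"x":0,"y":0,"z":0,"rx":0,"ry":0,"rz":-9.8},{"fingers":0.05,"x":0,"y":0,"z":0,"rx":0,"ry":0,"rz":-9.8},{"fingers":0.05,"x":0,"y":0,"z":0,"rx":0,"ry":0,"rz":-9.8},{"fingers":0.05,"x":0,"y":0,"z":0,"rx":0,"ry":0,"rz":-9.8},{"fingers":0.05,"x":0,"y":0,"z":0,"rx":0,"ry":0,"rz":-9.8},{"fingers":0.05,"x":0,"y":0,"z":0,"rx":0,"ry":0,"rz":-9.8}]'
python3 -m jog '[{"fingers":0.05,"x":0,"y":0,"z":0.02,"rx":0,"ry":0,"rz":-9.6},{"fingers":0.05,"x":0,"y":0,"z":0,"rx":0,"ry":0,"rz":0},{"fingers":0.05,"x":0,"y":0,"z":0,"rx":0,"ry":0,"rz":0},{"fingers":0.05,"x":0,"y":0,"z":0,"rx":0,"ry":0,"rz":0},{"fingers":0.05,"x":0,"y":0,"z":0,"rx":0,"ry":0,"rz":0}]' 60
python3 - <<'E'
from h import *
o=r.get_obs();R=cv2.Rodrigues(o['orientation'])[0];t=o['tcp_pos']
print(t,o['joints'].round(2),R.round(3),'tool y yaw',np.degrees(np.arctan2(R[1,1],R[0,1])))
print('knob in tool',R.T@(np.array([.4922,.3540,.158])-t))
E
```

```text
clock: 11.1
tcp_pos: [0.4925, 0.3538, 0.2518]
orientation: [-0.465, -3.106, 0.001]
contact_force: [0.4, 0.7, -0.3]
grip_width: 0.0497
gripper_force: 0.0
clock: 11.72
tcp_pos: [0.4927, 0.3542, 0.2329]
orientation: [0.213, 3.134, 0.001]
contact_force: [0.7, 1.5, 0.3]
grip_width: 0.0501
gripper_force: 0.0
[0.49270515 0.35415156 0.23286641] [-0.37  0.4  -0.46  1.7   0.2   1.09  0.54] [[-0.991  0.136  0.001]
 [ 0.136  0.991  0.   ]
 [-0.001  0.001 -1.   ]] tool y yaw 82.20512935825553
knob in tool [ 0.00053333 -0.00026311  0.0748659 ]
```

```bash
python3 -m jog '[{"fingers":0.05,"x":0,"y":0,"z":0.04,"rx":0,"ry":0,"rz":0},{"fingers":0.05,"x":0,"y":0,"z":0.03,"rx":0,"ry":0,"rz":0},{"fingers":0.05,"x":0,"y":0,"z":0.022,"rx":0,"ry":0,"rz":0},{"fingers":0.05,"x":0,"y":0,"z":0,"rx":0,"ry":0,"rz":0},{"fingers":0.005,"x":0,"y":0,"z":0,"rx":0,"ry":0,"rz":0},{"fingers":0.005,"x":0,"y":0,"z":0,"rx":0,"ry":0,"rz":0},{"fingers":0.005,"x":0,"y":0,"z":0,"rx":0,"ry":0,"rz":0},{"fingers":0.005,"x":0,"y":0,"z":0,"rx":0,"ry":0,"rz":0}]' 60
```

```text
clock: 12.72
tcp_pos: [0.4932, 0.3543, 0.1419]
orientation: [0.212, 3.133, 0.002]
contact_force: [-1.2, -1.6, 6.5]
grip_width: 0.0129
gripper_force: 59.5
```

The wing is gripped (12.9 mm opening). I'll turn it clockwise, which is +rz.

```bash
python3 -m jog '[{"fingers":0.005,"x":0,"y":0,"z":0,"rx":0,"ry":0,"rz":8},{"fingers":0.005,"x":0,"y":0,"z":0,"rx":0,"ry":0,"rz":8},{"fingers":0.005,"x":0,"y":0,"z":0,"rx":0,"ry":0,"rz":8},{"fingers":0.005,"x":0,"y":0,"z":0,"rx":0,"ry":0,"rz":8},{"fingers":0.005,"x":0,"y":0,"z":0,"rx":0,"ry":0,"rz":8},{"fingers":0.005,"x":0,"y":0,"z":0,"rx":0,"ry":0,"rz":8},{"fingers":0.005,"x":0,"y":0,"z":0,"rx":0,"ry":0,"rz":8},{"fingers":0.005,"x":0,"y":0,"z":0,"rx":0,"ry":0,"rz":8}]'
python3 -m jog '[{"fingers":0.005,"x":0,"y":0,"z":0,"rx":0,"ry":0,"rz":4.5},{"fingers":0.005,"x":0,"y":0,"z":0,"rx":0,"ry":0,"rz":0},{"fingers":0.005,"x":0,"y":0,"z":0,"rx":0,"ry":0,"rz":0},{"fingers":0.005,"x":0,"y":0,"z":0,"rx":0,"ry":0,"rz":0}]'
```

```text
clock: 13.72
tcp_pos: [0.4929, 0.3538, 0.1418]
orientation: [1.847, 2.54, 0.001]
contact_force: [-2.0, -2.5, 6.0]
grip_width: 0.0125
gripper_force: 59.8
clock: 14.22
tcp_pos: [0.4929, 0.3538, 0.1418]
orientation: [1.94, 2.47, 0.001]
contact_force: [-3.0, -3.2, 6.7]
grip_width: 0.0131
gripper_force: 59.9
```

```bash
python3 -m jog '[{"fingers":0.03,"x":0,"y":0,"z":0,"rx":0,"ry":0,"rz":0},{"fingers":0.05,"x":0,"y":0,"z":0,"rx":0,"ry":0,"rz":0},{"fingers":0.05,"x":0,"y":0,"z":0,"rx":0,"ry":0,"rz":0},{"fingers":0.05,"x":0,"y":0,"z":-0.03,"rx":0,"ry":0,"rz":0},{"fingers":0.05,"x":0,"y":0,"z":-0.05,"rx":0,"ry":0,"rz":0},{"fingers":0.05,"x":0,"y":0,"z":-0.05,"rx":0,"ry":0,"rz":0},{"fingers":0.05,"x":-0.05,"y":0,"z":0,"rx":0,"ry":0,"rz":0},{"fingers":0.05,"x":-0.05,"y":0,"z":0,"rx":0,"ry":0,"rz":0}]'
python3 -m jog '[{"fingers":0.05,"x":0,"y":0,"z":0,"rx":0,"ry":0,"rz":0},{"fingers":0.05,"x":0,"y":0,"z":0,"rx":0,"ry":0,"rz":0},{"fingers":0.05,"x":0,"y":0,"z":0,"rx":0,"ry":0,"rz":0},{"fingers":0.05,"x":0,"y":0,"z":0,"rx":0,"ry":0,"rz":0}]'
python3 - <<'E'
from h import *
o=r.get_obs(); im,d,c=snap('wrist','w5.png'); W=cloud(d,c)
for t in('bumper_seat','latch_grip','tongue_tip','tamper'):
    for q in r.landmark_of(t,'wrist')[:1]: print(t,np.round(q['xyz'],3),round(q['score'],2),pix(q['xyz'],c))
P=W.reshape(-1,3);P=P[np.isfinite(P[:,0])]
T=P[(np.hypot(P[:,0]-.52,P[:,1]-.239)<.075)&(P[:,2]>.1175)&(P[:,2]<.124)]
print(cv2.minAreaRect(T[:,:2].astype(np.float32)),np.percentile(T[:,2],[5,50,95]))
h=np.hypot(P[:,0]-.4922,P[:,1]-.354)
K=P[(h<.04)&(P[:,2]>.160)&(P[:,2]<.175)];print('wing',len(K),cv2.minAreaRect(K[:,:2].astype(np.float32)))
r.grab_frame('scene')
for t in('cup','tamper'): print(t,[np.round(q['xyz'],3) for q in r.landmark_of(t,'scene')[:1]])
E
```

```text
clock: 15.22
tcp_pos: [0.5167, 0.2563, 0.2711]
orientation: [1.937, 2.473, 0.003]
contact_force: [0.4, 0.2, -1.1]
grip_width: 0.0499
gripper_force: 0.0
clock: 15.72
tcp_pos: [0.5159, 0.2579, 0.2701]
orientation: [-1.937, -2.473, -0.0]
contact_force: [-0.2, 0.5, -0.6]
grip_width: 0.0501
gripper_force: 0.0
bumper_seat [0.52  0.241 0.112] 0.86 [258, 191]
latch_grip [0.494 0.356 0.158] 0.6 [262, 58]
tongue_tip [0.513 0.283 0.13 ] 0.56 [262, 151]
tamper [ 0.522  0.069 -0.   ] 0.9 [232, 277]
((0.5215485095977783, 0.23187972605228424), (0.04416937381029129, 0.13523586094379425), 13.805033683776855) [0.11938659 0.12081548 0.12240273]
wing 1231 ((0.4925045073032379, 0.35454314947128296), (0.013780931942164898, 0.04328671470284462), 13.534967422485352)
cup [array([ 0.715, -0.244, -0.004])]
tamper [array([0.52 , 0.068, 0.003])]
```

View pics/w5.png

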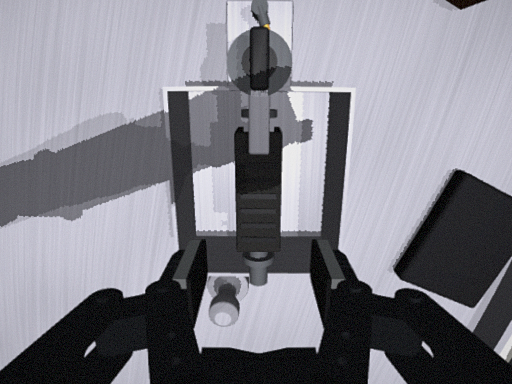

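The wing at (260,58) lies along the bar, and the tongue reaches to (259,150) over the bumper's end. The bumper is home and still between the collars, and the mug and tamper haven't moved. Handing in.

```bash
python3 -c "
from bench import r
print(r.hand_in())"
```

```text
the job is handed in; nothing more can be done
None
```

The bumper sits fully home over the bar, the knob is turned to its latched stop with the tongue over the bumper's end, the gripper is clear, and the mug and tamper are where they were; I handed in at about 16 s, and the hand-in gave no verdict back.

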